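# Hang the nested base formers on the drying hook

### The arm

A 6-joint arm with a two-finger parallel gripper is mounted at the origin on the work surface. World frame = base frame: x ahead of the robot, y to its left, z up, the work surface at z = 0. Lengths are in mm, angles in rad, forces in N, time in s.
With the tool pointing down it reaches from about 275 to 825 mm from the base axis. Payload 4.9 kg.
Tool frame: the origin (TCP) lies at the very end of the fingers, on their centre line; the grasp point (between the pads) lies 19 mm behind it; z points along the fingers, y is the direction in which the jaws open and shut (so a half turn about z gives the same grasp; the last joint's range is limited). The gripper opens to 85 mm and grips with 20 to 120 N. Pads are 22 mm wide; open, the fingers measure 114 mm over their backs; the gripper's body (76 mm by 85 mm) begins 54 mm behind the grasp point. The pads swing forward as they close: fully open they stand 13 mm farther back than shut.
Start: joints at [-1.252, 0.326, -0.193, 1.052, 0, 1.437], TCP at [240.631, -494.586, 196.881] pointing down, gripper open.
Joint ranges: [-2.65, 2.65], [-0.97, 1.79], [-1.3, 1.35], [-1.93, 2.1], [-1.47, 1.37], [-3.14, 3.14]. Speed limits (rad/s): [2.57, 2.57, 3.14, 3.14, 3.14, 3.14].

### API

Orientations are given as [roll, pitch, yaw] about the fixed x, y, z axes, in that order (R = Rz(yaw) Ry(pitch) Rx(roll)).
In Python, from bench import bot, solve_ik, imaging gives the robot as it stands. Calls block until the motion is done:
- bot.move_ptp(position, orientation): joint-space move of the TCP to a pose.
- bot.movel(position, rot=None, max_speed=150, threshold=None): straight line of the TCP; rot=None keeps the orientation; max_speed is the mean speed in mm/s. With threshold (N) it stops when the force on the tool has changed by that much, and returns True; else False.
- bot.move_j(angles): joint-space move.
- bot.grip(opening, effort=None): opening from 0.0 (shut) to 1.0 (fully open); effort is the grip in N (None keeps the last); returns when the fingers have stopped.
- bot.dwell(seconds).
- solve_ik(position, orientation): joint angles nearest the present ones, or None.
- bot.get_state(): the state.
- imaging.capture(name): name is "scene" or "top" or "wrist"; returns the picture (384x512x3 uint8, blue, green, red); there is no depth.
- imaging.camera_model(name): a dict with "K" (3x3 intrinsics, pixels), "position" and "rotation" of the camera in the world. Camera axes: x right, y up, looking along -z (the intrinsics and any distortion apply to the point x, -y, -z); pixel columns grow to the right and rows downward; lengths in mm; the calibration is good to about 2 mm. The wrist camera is an equidistant fisheye: a pixel r from the principal point sees the ray r / f radians off the axis. A picture is of the moment at which its call begins: read the wrist's pose just before it. camera_model takes no time and is no camera call; for the wrist camera it gives the pose at the moment of the call.
A pose or a line that the arm cannot do raises bot.IKError and nothing moves.
- bot.sign_off(): hands the job in, once; it reports no verdict.
The state is a dict: "t": time; "qpos": joint angles; "joint_velocities": joint speeds; "effort": joint torques, N m; "tcp_pos": TCP position; "orientation": TCP orientation; "contact_force": force on the tool from outside, world axes, zero at the start; "wrist_torque": the same for the moment, N m; "opening": opening from 0.0 (shut) to 1.0 (fully open).
Only numpy, scipy, OpenCV 4.12 (cv2) and the standard library are available. Lean on these libraries where they do the work, as an engineer would, in place of code of your own. Each camera call takes 0.05 s, during which the arm holds its last target. There are 200 camera calls.

### The job

Hang the three white base formers on the hook one at a time, the small one first, then the medium, then the large, open sides towards the upright, so that each fits snugly over the one before. Slide the stack along the rod until the backing plate is fully home, press it there firmly, with about 16 N, for half a second so that everything beds in with no gaps, never with more than 22 N; then let go. Do not knock the hook stand, and leave the other things on the bench where they are.

Things in the scene. Friction and masses are not known exactly. Their poses are not given: they have to be found in the camera images.
- small: small base former: white plastic tray on edge, 38 wide (y), 50 high (z), 24 deep (x), 45 g. Origin: centre of underside. Floor 14 thick, flat outer face at x = -12 (to the robot at yaw 0), inner at x = +2; 3.5 thick rim round the edge on to x = +12: open to +x. Grip by its sides, across y, at the notch's height
- small_notch (a point): top peak of the small former's hanging hole, midway through its floor (7 behind the outer face), 35 above the underside; axes as small. The hole goes through the floor, 18 wide, 26 high, its top edge an upside-down V of 90 degrees, which seats on the rod's ridge
- medium: medium base former: white plastic tray on edge, 49 wide (y), 61 high (z), 24 deep (x), 70 g. Origin: centre of underside. Floor 14 thick, flat outer face at x = -12 (to the robot at yaw 0), inner at x = +2; 3.5 thick rim round the edge on to x = +12: open to +x, it fits over the small one's front, 2 spare each side. Grip by its sides, across y, at the notch's height
- medium_notch (a point): top peak of the medium former's hanging hole, midway through its floor (7 behind the outer face), 40.5 above the underside; axes as medium. The hole goes through the floor, 18 wide, 26 high, its top edge an upside-down V of 90 degrees, which seats on the rod's ridge
- large: large base former: white plastic tray on edge, 60 wide (y), 72 high (z), 24 deep (x), 100 g. Origin: centre of underside. Floor 14 thick, flat outer face at x = -12 (to the robot at yaw 0), inner at x = +2; 3.5 thick rim round the edge on to x = +12: open to +x, it fits over the medium one's front, 2 spare each side. Grip by its sides, across y, at the notch's height
- large_notch (a point): top peak of the large former's hanging hole, midway through its floor (7 behind the outer face), 46 above the underside; axes as large. The hole goes through the floor, 18 wide, 26 high, its top edge an upside-down V of 90 degrees, which seats on the rod's ridge
- hook: hook stand, fixed: steel foot 110 x 120 x 12, upright 26 wide, 190 high, a level steel rod from it along -x (to the robot at yaw 0) ending 124 from the origin. Origin: centre of foot's underside, under the upright. Rod: 8 square bar set on edge, so its top is a ridge at z = 165.7, its bottom 11.3 lower. Formers centre themselves on it.
- plate: brittle black backing plate on the rod, 44 wide, 58 high, 5 thick; origin: its front face (to the tip) level with the ridge; axes as the hook. 2 to 4 N slides it along the rod; it stays where left. Behind it is a stop set anew each time and not measured: home is 5 to 24 back from where it starts, 20 to 34 from the hook's origin. Feel for it. The small former's rim lies on its face
- cast: a white plaster dental cast, 50 x 62 x 26; not needed; origin under its middle
- jar1: a white jar, 38 across, 45 high; not needed; origin under its middle
- jar2: another white jar, 38 across, 45 high; not needed; origin under its middle
- bowl: a green mixing bowl, 80 across, 35 high; not needed; origin under its middle
- spatula: a mixing spatula, 180 long; not needed; origin under its middle (its length along x)
- block: a wooden bench block, 90 x 40 x 28; not needed; origin under its middle
- brush: a brush, 160 long; not needed; origin under its middle (its length along x)

How it is judged (in metres and radians):
On the way, in this order (a step that is already met when the one before it is completed fails the run):
1. the small former hangs on the rod, alone (x of small_notch in the frame of rod_top between 0.005 and 0.115 m and y of small_notch in the frame of rod_top between -0.003 and 0.003 m and z of small_notch in the frame of rod_top between -0.003 and 0.003 m and angle between small's own z axis and vertical below 0.1 rad and not (x of medium_notch in the frame of rod_top between 0.005 and 0.115 m and y of medium_notch in the frame of rod_top between -0.003 and 0.003 m and z of medium_notch in the frame of rod_top between -0.003 and 0.003 m and angle between medium's own z axis and vertical below 0.1 rad) and not (x of large_notch in the frame of rod_top between 0.005 and 0.115 m and y of large_notch in the frame of rod_top between -0.003 and 0.003 m and z of large_notch in the frame of rod_top between -0.003 and 0.003 m and angle between large's own z axis and vertical below 0.1 rad)), for 0.2 s.
2. the medium former hangs on the rod, nested over the small one (x of small_notch in the frame of rod_top between 0.005 and 0.115 m and y of small_notch in the frame of rod_top between -0.003 and 0.003 m and z of small_notch in the frame of rod_top between -0.003 and 0.003 m and angle between each of small, medium's own z axis and vertical below 0.1 rad and x of medium_notch in the frame of rod_top between 0.005 and 0.115 m and y of medium_notch in the frame of rod_top between -0.003 and 0.003 m and z of medium_notch in the frame of rod_top between -0.003 and 0.003 m and x of medium_notch in the frame of small_notch between -0.016 and -0.012 m and not (x of large_notch in the frame of rod_top between 0.005 and 0.115 m and y of large_notch in the frame of rod_top between -0.003 and 0.003 m and z of large_notch in the frame of rod_top between -0.003 and 0.003 m and angle between large's own z axis and vertical below 0.1 rad)), for 0.2 s.
3. the large former hangs on the rod, nested over the medium one, and the stack is pressed home with more than 8 N between the small former and the backing plate (x of small_notch in the frame of rod_top between 0.005 and 0.115 m and y of small_notch in the frame of rod_top between -0.003 and 0.003 m and z of small_notch in the frame of rod_top between -0.003 and 0.003 m and angle between each of small, medium, large's own z axis and vertical below 0.1 rad and x of medium_notch in the frame of rod_top between 0.005 and 0.115 m and y of medium_notch in the frame of rod_top between -0.003 and 0.003 m and z of medium_notch in the frame of rod_top between -0.003 and 0.003 m and x of medium_notch in the frame of small_notch between -0.016 and -0.012 m and x of large_notch in the frame of rod_top between 0.005 and 0.115 m and y of large_notch in the frame of rod_top between -0.003 and 0.003 m and z of large_notch in the frame of rod_top between -0.003 and 0.003 m and x of large_notch in the frame of medium_notch between -0.016 and -0.012 m and contact force between small and plate above 8 N), for 0.3 s.
At the end, for the whole second after the job is handed in: The formers hang at rest on the rod (V peak within 3 mm of the ridge, upright within 0.1 rad), nested small, medium, large and the small one against the backing plate, each gap under 2 mm; the plate is back at its stop, under 36 mm from the hook's origin (x of small_notch in the frame of rod_top between 0.005 and 0.115 m and y of small_notch in the frame of rod_top between -0.003 and 0.003 m and z of small_notch in the frame of rod_top between -0.003 and 0.003 m and angle between each of small, medium, large's own z axis and vertical below 0.1 rad and x of medium_notch in the frame of rod_top between 0.005 and 0.115 m and y of medium_notch in the frame of rod_top between -0.003 and 0.003 m and z of medium_notch in the frame of rod_top between -0.003 and 0.003 m and x of medium_notch in the frame of small_notch between -0.016 and -0.012 m and x of large_notch in the frame of rod_top between 0.005 and 0.115 m and y of large_notch in the frame of rod_top between -0.003 and 0.003 m and z of large_notch in the frame of rod_top between -0.003 and 0.003 m and x of large_notch in the frame of medium_notch between -0.016 and -0.012 m and x of small_notch in the frame of plate between -0.019 and -0.015 m and x of plate in the frame of hook above -0.036 m and linear speed of each of small, medium, large below 0.02 m/s); the robot touches nothing.
It fails at once if more than 22 N is put on the backing plate (contact force between plate and anything else above 22 N).
It fails at once if the hook stand is knocked or loaded with more than 45 N in all (contact force between hook and anything else above 45 N).
It fails at once if another thing on the bench is shifted by more than 30 mm (distance of any of cast, jar1, jar2, bowl, spatula, block, brush from where it was at the start of the episode above 0.03 m).
It also fails if it takes over 72 s, if anything falls off the work surface, if the arm or the gripper's body presses on something with over 40 N, if the wrist force passes 120 N, or if a joint passes its speed limit or range.

## Working session

There is one attempt and no reset: what is moved stays moved. The work goes in short steps, each a Python script; the robot and the scene stay as the last script left them, time stands still between calls to the robot, and variables do not carry over. Pictures are saved under pics/ and viewed, about 8 in all and at most 12, crops included, and the job is handed in when it is done.

```bash
ls; mkdir -p pics
python3 - <<'E'
from bench import bot, solve_ik, imaging
import cv2
for n in ("scene","top"):
    im=imaging.capture(n); cv2.imwrite(f"pics/{n}0.png",im)
    m=imaging.camera_model(n); print(n,{k:(v.tolist() if hasattr(v,'tolist') else v) for k,v in m.items()})
s=bot.get_state(); print(s)
E
```

```text
pics
scene {'K': [[462.39656634040483, 0.0, 246.19198052119535], [0.0, 462.39656634040483, 198.10349864940406], [0.0, 0.0, 1.0]], 'position': [1327.198992081593, 372.43636414912066, 949.4714532884309], 'rotation': [0.8191565569160946, -0.008634222099821232, 2.038436046452504]}
top {'K': [[434.9529399594603, 0.0, 253.17205447823014], [0.0, 434.9529399594603, 195.27677052219562], [0.0, 0.0, 1.0]], 'position': [432.6035520456523, 1.5609401142856707, 1370.2487081105553], 'rotation': [0.07970604947550486, 0.01227265410649947, -1.5767964764377318]}
{'t': 0.1, 'qpos': array([-1.25220828e+00,  3.26867579e-01, -1.93505761e-01,  1.05198138e+00,
        9.73826201e-06,  1.43661299e+00]), 'joint_velocities': array([-1.30237513e-03, -1.55164044e-03,  1.58371067e-03,  5.83788023e-04,
        5.65254023e-05, -1.22451182e-03]), 'effort': array([-1.92036134e-05, -4.44237828e+01,  2.63037997e+01,  7.88617210e-03,
       -2.54355700e-04, -8.53072237e-06]), 'tcp_pos': array([ 240.44157245, -494.01691516,  196.17305467]), 'orientation': array([-3.14004957e+00, -2.18133731e-04,  4.52771211e-01]), 'contact_force': array([ 0.3587317 , -0.10870628, -0.57985217]), 'wrist_torque': array([ 0.01909351,  0.05804318, -0.02606339]), 'opening': 0.9940420101271211}
```

View pics/scene0.png

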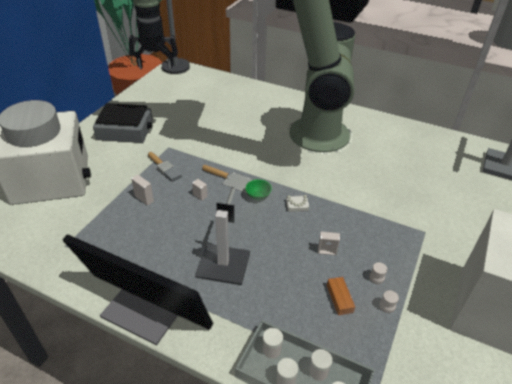

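View pics/top0.png

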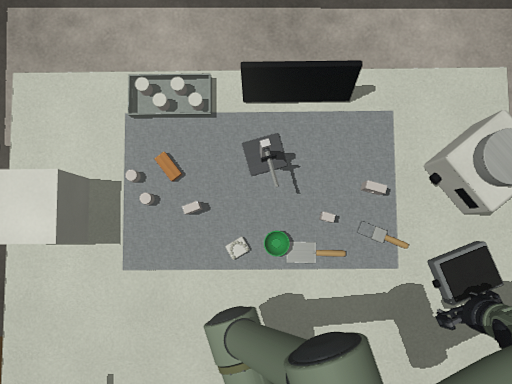

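The scene picture looks from the far side. In the top picture, +x is up and +y is left. The formers are near (376,187) large, (329,217) small and (193,208) medium. The rod runs from the upright at (266,150) to its tip at (276,187), so the hook yaw is about +0.25. Next come the helpers, silhouette fits, and close looks with the wrist camera.

```bash
cat > h.py <<'E'
import numpy as np, cv2
from bench import bot, solve_ik, imaging
from scipy.spatial.transform import Rotation as R
from scipy.optimize import minimize
W={'small':(38,50,35),'medium':(49,61,40.5),'large':(60,72,46)}
def cam(n):
    m=imaging.camera_model(n); r=np.array(m['rotation'])
    M=r if r.shape==(3,3) else R.from_euler('xyz',r).as_matrix()
    return dict(K=np.array(m['K']),p=np.array(m['position']),M=M,fish=n=='wrist')
def proj(c,P):
    v=(np.atleast_2d(P)-c['p'])@c['M']; v=v*[1,-1,-1]; K=c['K']
    if c['fish']:
        r=np.linalg.norm(v[:,:2],axis=1); th=np.arctan2(r,v[:,2]); s=th/np.maximum(r,1e-9)
        xy=v[:,:2]*s[:,None]
    else: xy=v[:,:2]/v[:,2:]
    return xy*[K[0,0],K[1,1]]+K[:2,2]
def unproj(c,uv,z):
    K=c['K']; xy=(np.array(uv,float)-K[:2,2])/[K[0,0],K[1,1]]
    if c['fish']:
        th=np.linalg.norm(xy); d=np.r_[xy/th*np.sin(th),np.cos(th)]
    else: d=np.r_[xy,1]
    d=c['M']@(d*[1,-1,-1]); return c['p']+d*(z-c['p'][2])/d[2]
def box(x,y,yaw,w,h,d=24):
    c,s=np.cos(yaw),np.sin(yaw)
    return np.array([[x+c*a*d/2-s*b*w/2,y+s*a*d/2+c*b*w/2,z] for z in(0,h) for a in(-1,1) for b in(-1,1)])
def mask(im,thr=(150,60)):
    hsv=cv2.cvtColor(im,cv2.COLOR_BGR2HSV)
    return ((hsv[...,2]>thr[0])&(hsv[...,1]<thr[1])).astype(np.uint8)
def blob(m,uv):
    n,l,st,ce=cv2.connectedComponentsWithStats(m)
    d=np.hypot(*(ce[1:]-uv).T)+1e3*(st[1:,4]<30); k=1+np.argmin(d); return (l==k).astype(np.uint8),ce[k]
def fit(views,w,h,x0):
    """views: list of (cam, blobmask); maximise IoU of the box silhouette"""
    def cost(q):
        t=0
        for c,b in views:
            p=proj(c,box(*q,w,h)); S=16
            o=np.floor(p.min(0))-6; 
            k=max(1,int(300/ (np.ptp(p,0).max()+12)))
            sz=(np.ptp(p,0)+12).astype(int)*k
            a=np.zeros((sz[1],sz[0]),np.uint8)
            cv2.fillConvexPoly(a,cv2.convexHull(np.round(((p-o+.5)*k-.5)*S).astype(np.int32)),1,shift=4)
            B=cv2.warpAffine(b*255,np.float32([[k,0,-o[0]*k+(k-1)/2],[0,k,-o[1]*k+(k-1)/2]]),(int(sz[0]),int(sz[1])),flags=cv2.INTER_LINEAR)>127
            t+=1-(a.astype(bool)&B).sum()/((a>0)|B).sum()
        return t/len(views)
    best=None
    for dy in(-.5,-.25,0,.25,.5):
        s=np.array([x0[0],x0[1],x0[2]+dy])
        r=minimize(cost,s,method='Nelder-Mead',options=dict(initial_simplex=s+np.array([[0,0,0],[8,0,0],[0,8,0],[0,0,.2]]),xatol=.02,fatol=1e-4))
        if best is None or r.fun<best.fun: best=r
    return best.x,best.fun
E
python3 - <<'E'
from h import *
c=cam('top'); im=cv2.imread('pics/top0.png'); m=mask(im)
for n,uv,y0 in(('large',(376,187),0.),('small',(329,217),0.),('medium',(193,208),0.)):
    b,ce=blob(m,uv); w,h,_=W[n]; p=unproj(c,ce,h/2)
    print(n,ce,b.sum(),p[:2],fit([(c,b)],w,h,[p[0],p[1],y0]))
for uv in((266,142),(276,187)): print(unproj(c,uv,165.7))
w=imaging.camera_model('wrist'); s=bot.get_state()
M=R.from_euler('xyz',s['orientation']).as_matrix(); print(w, M.T@(np.array(w['position'])-s['tcp_pos'])); print(M.T@cam('wrist')['M'])
cs=[]
for uv in((376,187),(329,217),(193,208),(266,165)):
    cs.append(cv2.resize(im[uv[1]-25:uv[1]+25,uv[0]-30:uv[0]+30],(360,300),interpolation=cv2.INTER_CUBIC))
cv2.imwrite('pics/m1.png',np.vstack([np.hstack(cs[:2]),np.hstack(cs[2:])]))
E
```

```text
large [375.80357143 186.23809524] 168 [ 564.50633304 -359.61467124] (array([ 5.62597524e+02, -3.55506564e+02, -1.50592299e-01]), np.float64(0.37654084679580435))
small [327.64150943 216.4245283 ] 106 [ 473.12131936 -211.89104242] (array([ 4.72884914e+02, -2.11519312e+02, -2.04171452e-01]), np.float64(0.18426341010975422))
medium [190.32608696 206.76086957] 138 [505.48696876 211.73135433] (array([5.04533107e+02, 2.09892441e+02, 3.56293445e-01]), np.float64(0.22535113336114587))
[678.56577876 -21.11443495 165.7       ]
[551.55750985 -47.85549885 165.7       ]
{'K': array([[297.31863964,   0.        , 255.99776528],
       [  0.        , 297.31863964, 191.17148118],
       [  0.        ,   0.        ,   1.        ]]), 'position': array([ 307.64451334, -461.63964906,  373.90327745]), 'rotation': array([-0.29726507,  0.00137142, -1.1170193 ])} [ 7.46339557e+01  9.44054726e-03 -1.77714173e+02]
[[ 1.00551491e-03  9.56076339e-01  2.93116055e-01]
 [ 9.99999480e-01 -9.11098406e-04 -4.58640047e-04]
 [-1.71437327e-04  2.93116364e-01 -9.56076758e-01]]
```

View pics/m1.png

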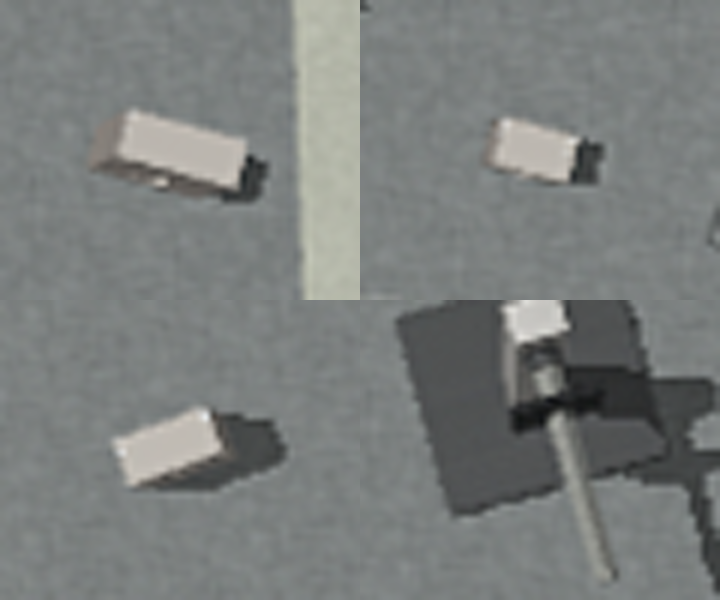

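The crops confirm the yaw estimates, modulo a half turn. The large front face shows a light spot, so which side is open is still unclear. I'll take a close wrist look at each former from its +x side.

Run:
```python
from h import *
import pickle
D={}
for n,x,y,yaw,off,z in(('large',563,-357,-.2,45,215),('hook',551,-48,.21,-40,250),('medium',505,210,.36,45,215),('small',473,-211,-.2,45,215)):
    p=[x+off*np.cos(yaw),y+off*np.sin(yaw),z]
    try: bot.move_ptp(p,[np.pi,0,yaw])
    except bot.IKError as e: print(n,'IK',e); continue
    c=cam('wrist'); im=imaging.capture('wrist'); D[n]=(c,im); s=bot.get_state(); print(n,s['t'],s['qpos'].round(2))
    cv2.imwrite(f'pics/w_{n}.png',im)
pickle.dump(D,open('looks.pkl','wb'))
t=[D[n][1] for n in('large','medium','small','hook')]
cv2.imwrite('pics/m2.png',cv2.resize(np.vstack([np.hstack(t[:2]),np.hstack(t[2:])]),(800,600),interpolation=cv2.INTER_AREA))
```

```text
large 1.6 [-0.65  0.63  0.34  1.28 -0.    2.69]
hook 2.8833 [-0.25  0.23 -0.18  1.15 -0.    2.68]
medium 4.0417 [ 0.26  0.39 -0.05  1.13 -0.    3.05]
small 5.7333 [-0.53  0.34 -0.13  1.1   0.    2.81]
```

View pics/m2.png

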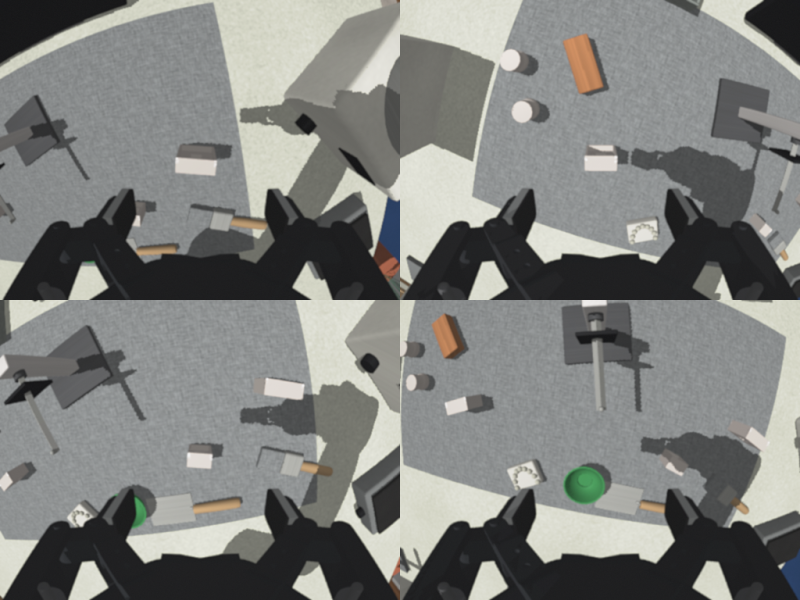

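In the wrist views (full-image pixels) the large former is near (250,205), the medium at (770-512, 203), the small at (256,200), and the hook lies straight ahead. I'll fit the outlines and enlarge crops to see which sides are open.

Run:
```python
from h import *
import pickle
D=pickle.load(open('looks.pkl','rb'))
ct=cam('top'); it=cv2.imread('pics/top0.png')
q0=dict(large=(563,-357,-.2),medium=(505,210,.36),small=(473,-211,-.2))
t=[]
for n in('large','medium','small'):
    c,im=D[n]; w,h,_=W[n]
    g=cv2.cvtColor(im,cv2.COLOR_BGR2LAB).astype(int)
    # mat is bluish grey; former is warmer: b-channel vs mat
    p=proj(c,box(*q0[n],w,h)); ce=p.mean(0)
    m=((g[...,2]>128)|(g[...,0]>185)).astype(np.uint8)
    m=cv2.morphologyEx(m,cv2.MORPH_OPEN,np.ones((3,3)))
    b,cc=blob(m,ce); b=cv2.morphologyEx(b,cv2.MORPH_CLOSE,np.ones((5,5)))
    print(n,ce.round(),cc,b.sum(),fit([(c,b)],w,h,q0[n]))
    o=np.round(cc).astype(int)
    r=lambda a:cv2.resize(a[o[1]-30:o[1]+30,o[0]-40:o[0]+40],(400,300),interpolation=cv2.INTER_CUBIC)
    t.append(r(im)); t.append(cv2.cvtColor(r(b*255),cv2.COLOR_GRAY2BGR)) if n=='large' else None
cv2.imwrite('pics/m3.png',np.vstack([np.hstack(t[:2]),np.hstack(t[2:])]))
```

```text
large [255. 199.] [250.78681771 205.00051493] 1942 (array([ 5.57917143e+02, -3.50278202e+02, -2.81247989e-01]), np.float64(0.0456095207462206))
medium [255. 198.] [257.01183844 202.23746518] 1440 (array([5.01794623e+02, 2.06156930e+02, 3.59600444e-01]), np.float64(0.06768692367514717))
small [256. 197.] [255.32688391 200.25050916] 983 (array([ 4.69427839e+02, -2.08811002e+02, -2.44906140e-01]), np.float64(0.07419846466470992))
```

View pics/m3.png

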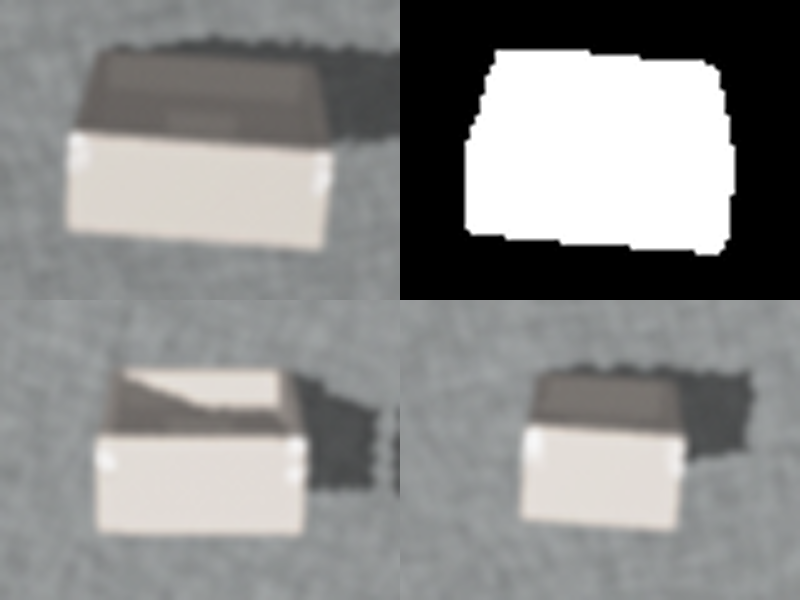

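Run:
```python
import cv2
im=cv2.imread('pics/w_hook.png')
cv2.imwrite('pics/m4.png',cv2.resize(im[0:150,170:370],(800,600),interpolation=cv2.INTER_CUBIC))
```

```text
(no output)
```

View pics/m4.png

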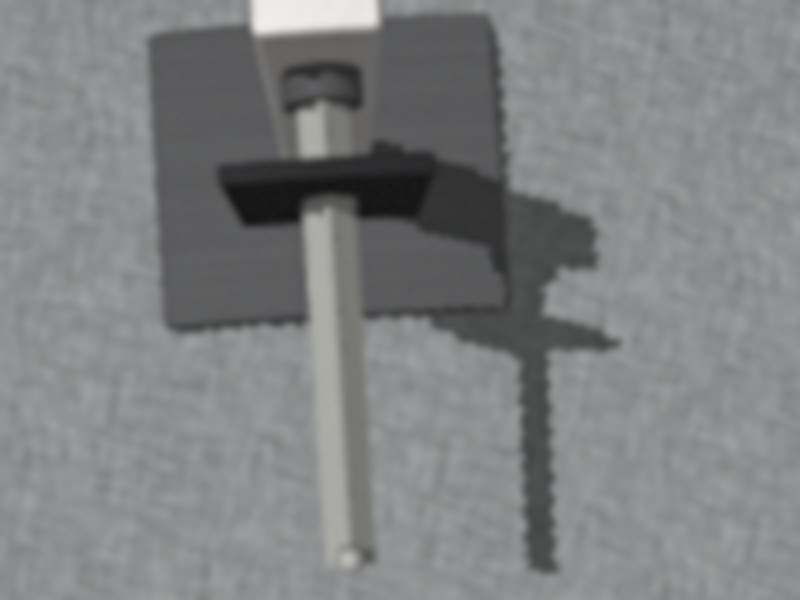

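All three formers are open to +x: the medium plainly, and the large and small show the recessed face. So the yaws stand. In the hook crop the ridge tip is at about (350,547), which is (257.5,137) in the full image. The ridge at the plate is at (331,205), and the plate's top-front edge and all the foot corners are visible. I'll fit the hook from these and pick the small former.

```bash
cat >> h.py <<'E'
def tool(yaw): return [np.pi,0,yaw]
def loc(q,d): # point in frame q=(x,y,yaw), d=(dx,dy)
    c,s=np.cos(q[2]),np.sin(q[2]); return np.array([q[0]+c*d[0]-s*d[1],q[1]+s*d[0]+c*d[1]])
def st(msg=''):
    s=bot.get_state(); print(msg,'t%.1f'%s['t'],'tcp',s['tcp_pos'].round(1),'F',s['contact_force'].round(1),'op %.3f'%s['opening'],'yaw %.3f'%s['orientation'][2]); return s
def pick(n,q,gz,off=-2,op=.85):
    g=loc(q,(off,0))
    bot.grip(op); bot.move_ptp([*g,110],tool(q[2]))
    bot.movel([*g,gz],max_speed=120)
    bot.grip(0.1,effort=40); s=st('gripped'); bot.dwell(.1)
    return s
E
python3 - <<'E'
from h import *
import pickle
from scipy.optimize import least_squares
c=pickle.load(open('looks.pkl','rb'))['hook'][0]
px=lambda u,v:(170+(u+.5)/4-.5,(v+.5)/4-.5)
obs=[((-124,0,165.7),px(350,547)),((-55,-60,12),px(508,308)),((-55,60,12),px(168,328)),((55,60,12),px(150,36)),((55,-60,12),px(490,15))]
ridge=px(331,205)
def res(q,full=False):
    P=np.array([[*loc(q,o[0][:2]),o[0][2]] for o in obs]); r=(proj(c,P)-[o[1] for o in obs])
    a,b=proj(c,np.array([[*loc(q,(x,0)),165.7] for x in(-124,-45)])); d=(b-a)/np.linalg.norm(b-a)
    e=np.array(ridge)-a; return np.r_[r.ravel(),2*(d[0]*e[1]-d[1]*e[0])]
s=least_squares(res,[670,-20,.25],loss='soft_l1'); q=s.x; print(q,res(q).round(1))
t,rr=unproj(c,px(350,547),165.7),unproj(c,ridge,165.7); print('tip',t,'yaw ridge',np.arctan2(*(rr-t)[[1,0]]), 'tip model',loc(q,(-124,0)))
for u in((228,182),(432,172)): print('plate top',unproj(c,px(*u),165.7+15))
np.save('hook.npy',q)
E
```

```text
[ 6.71933082e+02 -1.79134560e+01  2.65812543e-01] [ 0.4  5.2  0.9 -0.  -0.9 -0.2 -0.4 -1.4  0.6 -1.1  0.2]
tip [556.79037397 -49.19658057 165.7       ] yaw ridge 0.26380612051409835 tip model [552.2880398  -50.48743279]
plate top [628.53206785  -8.39900847 180.7       ]
plate top [639.13790808 -48.67092136 180.7       ]
```

Run:
```python
from h import *
pick('small',(469.4,-208.8,-.245),12)
s=bot.get_state(); p=s['tcp_pos']
bot.movel([p[0],p[1],60],max_speed=120); st('lifted')
c=cam('wrist'); im=imaging.capture('wrist'); cv2.imwrite('pics/s_grip.png',im)
```

```text
gripped t8.0 tcp [ 468.2 -208.5   13. ] F [-0.1  0.6  6.1] op 0.419 yaw -0.245
lifted t8.6 tcp [ 468.  -208.4   59.8] F [-0.7 -0.5  0.7] op 0.424 yaw -0.245
```

Hook yaw is 0.265, and the rod line is consistent laterally. The small former is held, so I'll thread it on the rod.

```bash
cat >> h.py <<'E'
HK=np.load('hook.npy')
def hang(up,xend,xstart=-170,off=-2):
    """up: notch height above TCP; xend: notch x in hook frame at release"""
    k=-5-off; z=165.7+7-up; s=bot.get_state(); p=s['tcp_pos']
    a=loc(HK,(xstart-k,0)); b=loc(HK,(xend-k,0))
    if p[2]<120: bot.movel([p[0],p[1],120],max_speed=150)
    bot.move_ptp([*a,z],tool(HK[2])); st('front')
    f=bot.movel([*b,z],max_speed=70,threshold=5); st(f'in {f}')
    if f: return False
    f=bot.movel([*b,z-9],max_speed=15,threshold=2.5); st(f'down {f}')
    return True
def letgo(op=.85):
    bot.grip(op); s=st('open'); p=s['tcp_pos']
    bot.movel([p[0],p[1],240],max_speed=150)
E
python3 - <<'E'
from h import *
hang(22,-79)
cv2.imwrite('pics/s_in.png',imaging.capture('wrist'))
cv2.imwrite('pics/s_sc.png',imaging.capture('scene'))
E
```

```text
front t9.9 tcp [510.1 -61.4 149.6] F [-0.3 -1.  -0.4] op 0.412 yaw 0.266
in False t11.3 tcp [598.2 -38.  150.8] F [-0.6 -0.1 -1.4] op 0.415 yaw 0.266
down True t11.8 tcp [598.5 -38.  143.4] F [ 0.8 -0.3  3.6] op 0.415 yaw 0.266
```

Contact came at the expected height with almost no side force. I'll release it and look.

Run:
```python
from h import *
letgo(.7)
c=cam('wrist'); im=imaging.capture('wrist'); cv2.imwrite('pics/s_hung.png',im)
HKp=proj(c,np.array([[*loc(HK,(-79,0)),165.7],[*loc(HK,(-124,0)),165.7]])); print(HKp, bot.get_state()['t'])
cv2.imwrite('pics/m5.png',cv2.resize(im[110:310,156:356],(600,600),interpolation=cv2.INTER_CUBIC))
```

```text
open t12.3 tcp [597.5 -37.7 142.2] F [-0.6 -0.5  0.4] op 0.697 yaw 0.266
[[256.71546935 190.04239558]
 [256.63174943 236.12455398]] 13.15
```

View pics/m5.png

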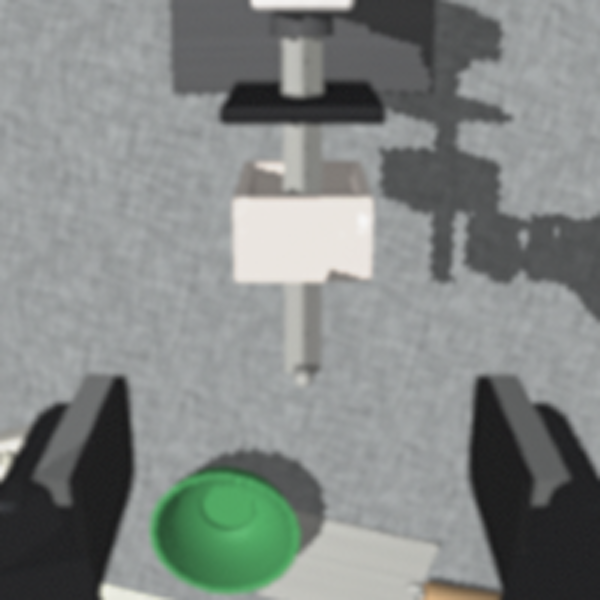

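The small former hangs squarely. The rod tip appears at (256.7,235) against the model's (256.6,236), so the hook fit holds. Its rim is about 23 mm short of the plate. Next is the medium: hang it near the tip, release so it centres itself, then push it at notch height with the fingers straddling the rod.

```bash
cat >> h.py <<'E'
def pushpose(op,x=-170):
    """after release: retreat along rod, set fingers straddling the rod"""
    z=bot.get_state()['tcp_pos'][2]
    bot.movel([*loc(HK,(x,0)),z],max_speed=120); bot.grip(op); st('ready')
def pushto(xface,z=None,speed=40,thr=None):
    z=z or bot.get_state()['tcp_pos'][2]
    f=bot.movel([*loc(HK,(xface-11,0)),z],max_speed=speed,threshold=thr); st(f'push {f}'); return f
E
python3 - <<'E'
from h import *
p=bot.get_state()['tcp_pos']
bot.move_ptp([*loc((501.8,206.2,.36),(-2,0)),130],tool(.36))
s=pick('medium',(501.8,206.2,.36),14)
up=40.5-s['tcp_pos'][2]; print(up)
if hang(up,-107):
    cv2.imwrite('pics/m_in.png',imaging.capture('wrist'))
    bot.grip(.8); st('open'); pushpose(.35)
    c=cam('wrist'); im=imaging.capture('wrist'); cv2.imwrite('pics/m6.png',cv2.resize(im[60:260,156:356],(600,600),interpolation=cv2.INTER_CUBIC))
E
```

```text
gripped t16.1 tcp [500.7 205.8  15.1] F [-1.4 -0.3  5.3] op 0.559 yaw 0.360
25.43640391665089
front t18.1 tcp [510.6 -60.9 146.8] F [ 0.   0.7 -1.7] op 0.560 yaw 0.267
in False t19.1 tcp [571.1 -45.3 147.2] F [-1.  -0.1 -1.3] op 0.562 yaw 0.266
down True t19.6 tcp [571.4 -45.1 140.2] F [ 0.8 -0.   4. ] op 0.560 yaw 0.266
open t20.0 tcp [570.5 -45.1 139.1] F [-0.1 -0.4  0.6] op 0.799 yaw 0.266
ready t21.1 tcp [508.  -62.5 139. ] F [ 0.3 -0.1  0.8] op 0.350 yaw 0.266
```

View pics/m6.png

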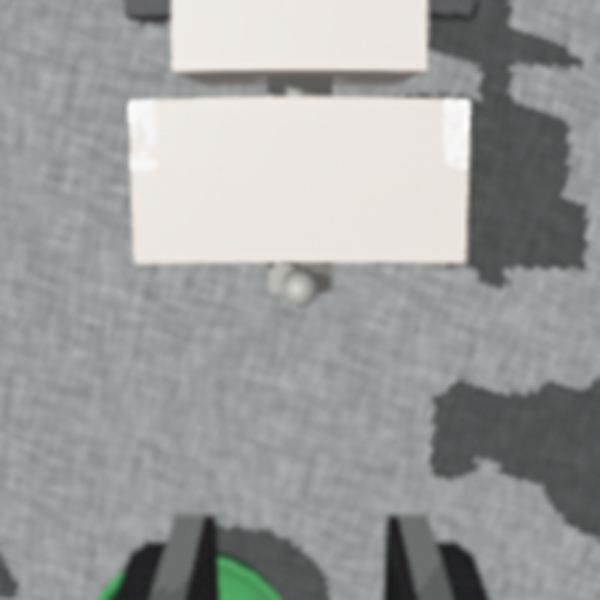

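The medium hangs squarely in line with the small, and the finger gap straddles the rod. I'll push it to nest.

Run:
```python
from h import *
pushto(-120,speed=100); pushto(-90,speed=25,thr=6); bot.dwell(.3)
im=imaging.capture('wrist'); cv2.imwrite('pics/m7.png',cv2.resize(im[60:260,156:356],(600,600),interpolation=cv2.INTER_CUBIC))
cv2.imwrite('pics/m_sc.png',imaging.capture('scene'))
```

```text
push False t21.7 tcp [545.1 -52.2 138.8] F [-0.3  0.  -0.2] op 0.351 yaw 0.266
push True t22.6 tcp [566.4 -46.5 138.3] F [ 0.1 -0.6  0.3] op 0.347 yaw 0.266
```

View pics/m7.png

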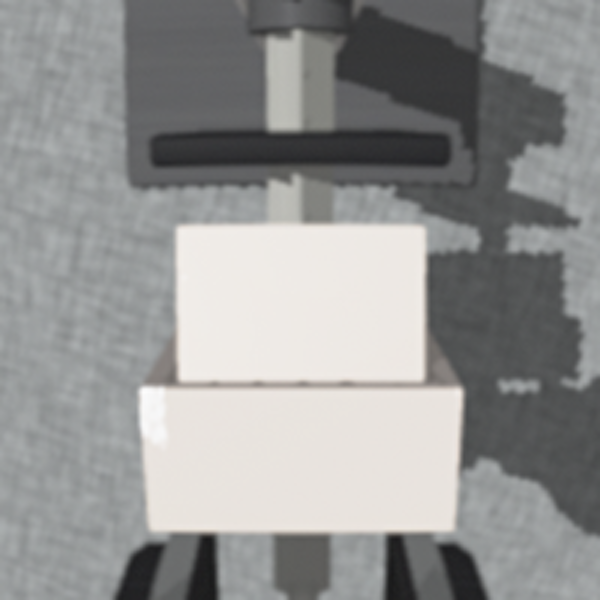

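The medium isn't nested. The small's full 24 mm depth is visible, from v=225 to 382, and the medium's rim sits flush against its front. Laterally they agree to about 0.2 mm, so height or pitch is to blame. The arm hasn't moved since, so I can work out edge heights from the apparent widths.

Run:
```python
from h import *
from scipy.optimize import brentq
c=cam('wrist'); px=lambda u,v:(156+(u+.5)/3-.5,60+(v+.5)/3-.5)
hx=np.array([np.cos(HK[2]),np.sin(HK[2])])
for n,w,a,b in(('small rear',38,(176,225),(427,225)),('small front',38,(178,382),(426,382)),('med rim',49,(140,386),(463,386)),('med front',49,(149,531),(457,531)),('plate rear',44,(152,135),(449,133))):
    f=lambda z:np.linalg.norm(unproj(c,px(*a),z)-unproj(c,px(*b),z))-w
    z=brentq(f,60,300); m=(unproj(c,px(*a),z)+unproj(c,px(*b),z))/2
    d=m[:2]-HK[:2]; print(n,'z %.1f'%z,'x %.1f y %.1f'%(d@hx,-d[0]*hx[1]+d[1]*hx[0]), 'x at nominal', [round(float((unproj(c,px(*np.mean([a,b],0)),zz)[:2]-HK[:2])@hx),1) for zz in(180.7,186.2)])
from itertools import product
C=R.from_euler('xyz',bot.get_state()['orientation']).as_matrix().T@c['M']
P=np.r_[loc(HK,(-80,0)),165]
for e,D,sg in product((25,35,45,55),(210,240,280),(1,-1)):
    e_=np.radians(e); lat=np.array([-hx[1],hx[0],0])*sg
    d=-lat*np.cos(e_)-np.array([0,0,np.sin(e_)]); X=np.cross(d,[0,0,1]); X/=np.linalg.norm(X)
    Mc=np.c_[X,np.cross(-d,X),-d]; Mt=Mc@C.T; cp=P-D*d; tcp=cp-Mt@[74.6,0,-177.7]
    q=solve_ik(tcp,R.from_matrix(Mt).as_euler('xyz'))
    if q is not None: print(e,D,sg,tcp.round(),np.round(q,2))
```

```text
small rear z 181.1 x -50.1 y 0.1 x at nominal [-50.3, -49.7]
small front z 185.0 x -73.7 y 0.0 x at nominal [-75.0, -73.4]
med rim z 187.1 x -73.7 y 0.1 x at nominal [-75.7, -74.0]
med front z 188.7 x -97.3 y -0.2 x at nominal [-101.0, -98.3]
plate rear z 182.3 x -36.1 y 0.3 x at nominal [-36.5, -36.4]
25 210 1 [588. -15. 155.] [ 0.43  0.96 -0.11  1.35 -1.36 -0.71]
25 240 1 [581.  11. 168.] [ 0.47  0.98 -0.06  1.5  -1.32 -0.59]
25 280 1 [572.  46. 185.] [ 0.53  1.    0.01  1.66 -1.27 -0.47]
35 210 1 [588. -14. 160.] [ 0.41  0.77 -0.25  0.96 -1.23 -1.14]
35 240 1 [582.  10. 177.] [ 0.45  0.77 -0.19  1.12 -1.21 -1.03]
35 280 1 [573.  41. 200.] [ 0.5   0.78 -0.11  1.3  -1.18 -0.91]
45 210 1 [588. -13. 164.] [ 0.37  0.63 -0.3   0.82 -1.07 -1.36]
45 210 -1 [602. -65. 164.] [-0.57  1.16  0.7   2.06  0.63  0.4 ]
45 240 1 [582.   7. 185.] [ 0.4   0.62 -0.25  0.95 -1.07 -1.28]
45 280 1 [575.  34. 214.] [ 0.45  0.62 -0.18  1.1  -1.05 -1.19]
55 210 1 [588. -14. 169.] [ 0.31  0.53 -0.32  0.78 -0.91 -1.5 ]
55 210 -1 [602. -64. 169.] [-0.55  1.01  0.54  1.86  0.57  0.53]
55 240 1 [583.   3. 193.] [ 0.34  0.51 -0.27  0.88 -0.9  -1.45]
55 240 -1 [606. -81. 193.] [-0.56  1.02  0.64  1.94  0.56  0.52]
55 280 1 [577.  25. 226.] [ 0.38  0.5  -0.21  1.01 -0.9  -1.38]
55 280 -1 [ 612. -103.  226.] [-0.58  1.06  0.79  2.07  0.55  0.5 ]
```

The edge heights show the small pitched forward by about 4 mm over 24, so the medium's top rim caught it. Mend: grip the medium so it stays level, draw it back, let the small settle, and check.

Run:
```python
from h import *
z=bot.get_state()['tcp_pos'][2]
bot.movel([*loc(HK,(-118,0)),z],max_speed=60)
# finish clearing the front face, then open
bot.movel([*loc(HK,(-124,0)),z],max_speed=80); bot.grip(.8)
bot.movel([*loc(HK,(-88,0)),140.0],max_speed=80); st('around')
bot.grip(.3,effort=25); st('gripped')
bot.movel([*loc(HK,(-103,0)),140.6],max_speed=40); s=st('back'); bot.dwell(.2)
im=imaging.capture('wrist'); cv2.imwrite('pics/m8.png',cv2.resize(im[60:260,156:356],(600,600),interpolation=cv2.INTER_CUBIC))
```

```text
around t24.6 tcp [586.7 -41.  139.7] F [ 0.   1.3 -0.3] op 0.802 yaw 0.266
gripped t24.9 tcp [586.5 -40.9 140.1] F [-1.7  0.9  1.3] op 0.562 yaw 0.265
back t25.4 tcp [572.2 -45.2 140.6] F [ 0.4 -0.5 -0.8] op 0.564 yaw 0.265
```

View pics/m8.png

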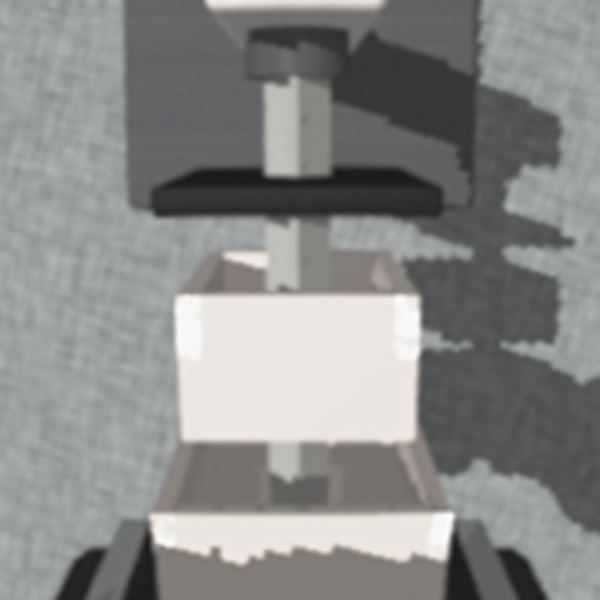

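```bash
cat >> h.py <<'E'
from scipy.optimize import brentq
def edge(c,w,a,b,px):
    hx=np.array([np.cos(HK[2]),np.sin(HK[2])])
    f=lambda z:np.linalg.norm(unproj(c,px(*a),z)-unproj(c,px(*b),z))-w
    z=brentq(f,60,300); m=(unproj(c,px(*a),z)+unproj(c,px(*b),z))/2; d=m[:2]-HK[:2]
    return np.round([d@hx,-d[0]*hx[1]+d[1]*hx[0],z],1)
E
python3 - <<'E'
from h import *
c=cam('wrist'); px=lambda u,v:(156+(u+.5)/3-.5,60+(v+.5)/3-.5)
for n,w,a,b in(('small rear',38,(176,295),(420,295)),('small front',38,(181,441),(417,441)),('med rim',49,(150,514),(453,514)),('plate',44,(152,212),(442,212))): print(n,edge(c,w,a,b,px))
E
```

```text
small rear [-53.5   0.2 182. ]
small front [-7.700e+01  1.000e-01  1.839e+02]
med rim [-88.1  -0.4 188.1]
plate [-40.3   0.4 183.3]
```

The small has settled level, from x -53.5 to -77.0. The medium is held level, with its rim at x -88 and 0.5 mm to one side. I'll insert it held, correct that offset, and check by sampling the picture along the rod to see whether the small was pushed away.

```bash
cat >> h.py <<'E'
def profile(x0,x1,z,y=12):
    c=cam('wrist'); im=imaging.capture('wrist'); g=cv2.cvtColor(im,cv2.COLOR_BGR2GRAY)
    xs=np.arange(x0,x1,1.); uv=proj(c,np.array([[*loc(HK,(x,y)),z] for x in xs])).astype(np.float32)
    v=cv2.remap(g,uv[None,:,0],uv[None,:,1],cv2.INTER_LINEAR)[0]
    print(' '.join(f'{int(x)}:{int(b)}' for x,b in zip(xs,v))); return im
E
python3 - <<'E'
from h import *
profile(-80,-35,181.5); profile(-80,-35,181.5,-12)
bot.movel([*loc(HK,(-85,.4)),140.7],max_speed=15,threshold=4); st('ins')
profile(-80,-35,181.5); im=profile(-80,-35,181.5,-12)
cv2.imwrite('pics/m9.png',cv2.resize(im[60:260,156:356],(600,600),interpolation=cv2.INTER_CUBIC))
E
```

```text
-80:114 -79:118 -78:167 -77:229 -76:231 -75:231 -74:231 -73:231 -72:231 -71:231 -70:231 -69:231 -68:231 -67:231 -66:232 -65:232 -64:231 -63:232 -62:231 -61:231 -60:232 -59:232 -58:231 -57:232 -56:232 -55:233 -54:219 -53:132 -52:114 -51:113 -50:114 -49:114 -48:134 -47:155 -46:154 -45:163 -44:169 -43:164 -42:149 -41:76 -40:45 -39:52 -38:54 -37:48 -36:30
-80:115 -79:117 -78:163 -77:227 -76:231 -75:231 -74:230 -73:231 -72:230 -71:230 -70:230 -69:231 -68:231 -67:231 -66:231 -65:231 -64:231 -63:231 -62:231 -61:231 -60:231 -59:231 -58:231 -57:231 -56:231 -55:232 -54:219 -53:140 -52:147 -51:160 -50:153 -49:148 -48:138 -47:131 -46:163 -45:164 -44:161 -43:161 -42:152 -41:77 -40:44 -39:48 -38:49 -37:45 -36:31
ins t27.1 tcp [589.7 -39.9 140.7] F [ 0.1  0.5 -0.5] op 0.569 yaw 0.265
-80:231 -79:230 -78:230 -77:230 -76:231 -75:231 -74:224 -73:162 -72:139 -71:185 -70:226 -69:231 -68:231 -67:231 -66:231 -65:231 -64:231 -63:231 -62:231 -61:231 -60:231 -59:231 -58:231 -57:231 -56:231 -55:232 -54:215 -53:139 -52:114 -51:112 -50:113 -49:115 -48:115 -47:118 -46:118 -45:117 -44:124 -43:156 -42:128 -41:53 -40:45 -39:48 -38:48 -37:36 -36:29
-80:230 -79:231 -78:230 -77:230 -76:230 -75:230 -74:226 -73:174 -72:140 -71:207 -70:230 -69:230 -68:230 -67:230 -66:231 -65:230 -64:231 -63:231 -62:230 -61:230 -60:230 -59:230 -58:230 -57:230 -56:231 -55:231 -54:224 -53:145 -52:114 -51:111 -50:120 -49:135 -48:149 -47:156 -46:156 -45:144 -44:138 -43:130 -42:105 -41:52 -40:44 -39:47 -38:47 -37:38 -36:30
```

That worked: the small's rear edge stayed at -53.5 while the medium's rim went past its front to -71. I'll finish the nest, release and verify.

Run:
```python
from h import *
f=bot.movel([*loc(HK,(-77,.2)),140.5],max_speed=20,threshold=5); st(f'home {f}')
profile(-75,-35,181.5)
bot.movel([*loc(HK,(-77,.2)),140.0],max_speed=10,threshold=2)
bot.grip(.8); st('open'); bot.dwell(.25)
profile(-75,-35,181.5)
z=bot.get_state()['tcp_pos'][2]
bot.movel([*loc(HK,(-170,0)),z],max_speed=200)
im=profile(-105,-35,181.5)
cv2.imwrite('pics/m10.png',im)
```

```text
home False t27.8 tcp [597.9 -37.9 140.4] F [ 0.5 -0.5 -0.7] op 0.563 yaw 0.266
-75:126 -74:139 -73:212 -72:232 -71:231 -70:231 -69:231 -68:231 -67:231 -66:230 -65:195 -64:132 -63:132 -62:202 -61:232 -60:231 -59:231 -58:231 -57:231 -56:231 -55:231 -54:231 -53:231 -52:231 -51:231 -50:232 -49:231 -48:192 -47:121 -46:114 -45:112 -44:112 -43:114 -42:86 -41:45 -40:46 -39:47 -38:46 -37:35 -36:29
open t28.4 tcp [597.6 -38.  139.9] F [ 0.1 -0.2 -0.4] op 0.801 yaw 0.265
-75:124 -74:130 -73:207 -72:232 -71:231 -70:231 -69:231 -68:231 -67:231 -66:231 -65:204 -64:131 -63:131 -62:205 -61:232 -60:231 -59:231 -58:231 -57:231 -56:231 -55:231 -54:231 -53:231 -52:232 -51:231 -50:231 -49:231 -48:184 -47:120 -46:114 -45:113 -44:114 -43:113 -42:85 -41:46 -40:45 -39:48 -38:46 -37:34 -36:29
-105:163 -104:167 -103:163 -102:160 -101:159 -100:157 -99:159 -98:161 -97:161 -96:160 -95:146 -94:153 -93:166 -92:166 -91:166 -90:162 -89:158 -88:116 -87:110 -86:199 -85:234 -84:234 -83:234 -82:234 -81:233 -80:234 -79:235 -78:234 -77:234 -76:234 -75:235 -74:234 -73:234 -72:234 -71:234 -70:234 -69:234 -68:234 -67:234 -66:234 -65:234 -64:234 -63:234 -62:234 -61:234 -60:234 -59:234 -58:234 -57:234 -56:233 -55:233 -54:233 -53:233 -52:233 -51:233 -50:233 -49:234 -48:159 -47:33 -46:23 -45:26 -44:0 -43:0 -42:0 -41:0 -40:0 -39:0 -38:0 -37:0 -36:0
```

The small shows 14 mm, from -61.5 to -47.7, as it should when nested. The same held-insert method goes for the large one.

Run:
```python
from h import *
p=bot.get_state()['tcp_pos']; bot.movel([p[0],p[1],230],max_speed=200)
q=(557.9,-350.3,-.281)
s=pick('large',q,18,op=.97)
up=46-s['tcp_pos'][2]; print(up)
if hang(up,-109):
    s=bot.get_state(); print('local y', -(s['tcp_pos'][0]-HK[0])*np.sin(HK[2])+(s['tcp_pos'][1]-HK[1])*np.cos(HK[2]))
    bot.movel([*s['tcp_pos'][:2],s['tcp_pos'][2]+.8],max_speed=10); st('up')
    c=cam('wrist'); im=profile(-115,-35,186.5); cv2.imwrite('pics/m11.png',cv2.resize(im[60:260,156:356],(600,600),interpolation=cv2.INTER_CUBIC))
```

```text
gripped t32.7 tcp [ 556.9 -350.2   19.3] F [0.5 1.1 5.6] op 0.692 yaw -0.281
26.690115311495866
front t34.8 tcp [511.5 -62.8 146. ] F [ 0.9 -0.4 -1.2] op 0.690 yaw 0.265
in False t35.8 tcp [569.2 -45.8 145.9] F [ 0.5  0.6 -2. ] op 0.690 yaw 0.266
down True t36.3 tcp [569.5 -45.7 138.8] F [-0.1  0.1  5.2] op 0.693 yaw 0.266
local y 0.09950188512073055
up t36.6 tcp [569.2 -45.6 139.2] F [ 0.1 -0.4 -1.3] op 0.687 yaw 0.266
-115:126 -114:125 -113:126 -112:126 -111:126 -110:126 -109:126 -108:126 -107:126 -106:125 -105:126 -104:125 -103:138 -102:203 -101:230 -100:230 -99:230 -98:230 -97:231 -96:229 -95:169 -94:128 -93:117 -92:115 -91:116 -90:115 -89:114 -88:113 -87:141 -86:227 -85:231 -84:231 -83:231 -82:231 -81:231 -80:231 -79:231 -78:231 -77:231 -76:231 -75:231 -74:231 -73:231 -72:231 -71:231 -70:231 -69:232 -68:232 -67:232 -66:232 -65:231 -64:232 -63:227 -62:150 -61:195 -60:232 -59:232 -58:232 -57:232 -56:232 -55:232 -54:232 -53:232 -52:233 -51:233 -50:233 -49:234 -48:230 -47:136 -46:108 -45:114 -44:128 -43:143 -42:122 -41:66 -40:44 -39:51 -38:55 -37:52 -36:32
```

View pics/m11.png

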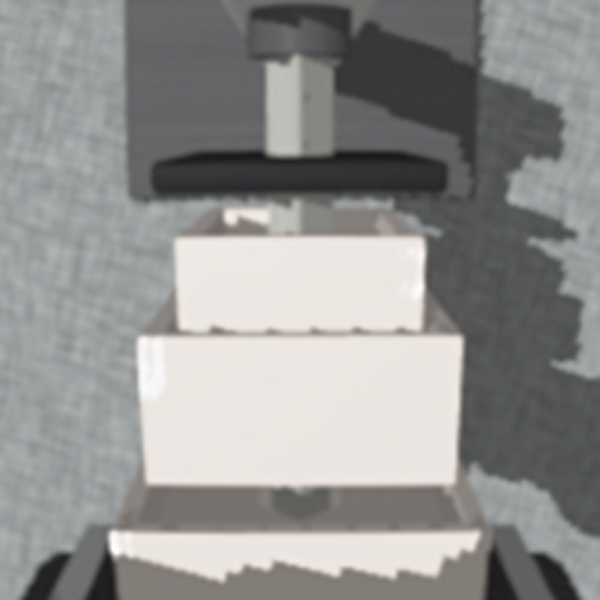

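The large is level and in line, with under 0.5 mm of side offset. I'll insert it held, with the same check.

Run:
```python
from h import *
z=138.9+.4
f=bot.movel([*loc(HK,(-94,-.15)),z],max_speed=15,threshold=5); st(f'ins {f}')
profile(-84,-35,186.5)
f=bot.movel([*loc(HK,(-87,-.15)),z],max_speed=15,threshold=5); st(f'nest {f}')
profile(-84,-35,186.5)
F=[]
for i in range(5): bot.dwell(.03); F.append(bot.get_state()['contact_force'])
print(np.mean(F,0).round(2),np.std(F,0).round(2))
```

```text
ins False t37.6 tcp [581.2 -42.7 139.3] F [-0.4 -0.  -1.5] op 0.689 yaw 0.266
-84:231 -83:193 -82:131 -81:153 -80:226 -79:231 -78:231 -77:230 -76:231 -75:231 -74:231 -73:231 -72:231 -71:231 -70:231 -69:231 -68:231 -67:231 -66:231 -65:231 -64:232 -63:223 -62:148 -61:147 -60:223 -59:231 -58:231 -57:232 -56:232 -55:231 -54:232 -53:232 -52:232 -51:232 -50:232 -49:232 -48:234 -47:187 -46:112 -45:110 -44:110 -43:110 -42:117 -41:112 -40:49 -39:48 -38:52 -37:51 -36:37
nest False t38.3 tcp [587.8 -40.9 139.2] F [-2.3  0.4  0.2] op 0.691 yaw 0.266
-84:156 -83:213 -82:229 -81:230 -80:230 -79:230 -78:231 -77:230 -76:183 -75:144 -74:207 -73:231 -72:231 -71:231 -70:231 -69:231 -68:231 -67:231 -66:231 -65:231 -64:231 -63:231 -62:231 -61:231 -60:230 -59:183 -58:190 -57:231 -56:231 -55:231 -54:231 -53:231 -52:232 -51:231 -50:231 -49:232 -48:231 -47:231 -46:231 -45:233 -44:207 -43:124 -42:109 -41:99 -40:49 -39:45 -38:49 -37:50 -36:38
[-2.96 -0.81 -0.05] [0.38 0.32 0.67]
```

All nested, with the edges at -75, -59 and -44. Now I'll feel for the stop in small steps and press.

```bash
cat > press.py <<'E'
from h import *
hx=np.array([np.cos(HK[2]),np.sin(HK[2]),0])
def Fa(n=4):
    f=[]
    for _ in range(n): bot.dwell(.015); f.append(-bot.get_state()['contact_force']@hx)
    return np.mean(f)
z=139.2; x=-87.; log=[]
while x<-58:
    f=Fa()
    log.append((round(x,2),round(f,1)))
    if f>14.8: break
    x+=1.0 if f<6 else .4 if f<9 else .2
    bot.movel([*loc(HK,(x,-.15)),z],max_speed=12,threshold=9)
print(log)
for i in range(6):
    f=Fa(6); print('hold %.1f'%f,end=' ')
    if f<14.5: x+=.15
    elif f>18: x-=.15
    else: continue
    bot.movel([*loc(HK,(x,-.15)),z],max_speed=12)
st('pressed')
E
python3 press.py
```

```text
[(-87.0, np.float64(2.7)), (-86.0, np.float64(0.9)), (-85.0, np.float64(1.1)), (-84.0, np.float64(1.3)), (-83.0, np.float64(3.2)), (-82.0, np.float64(5.4)), (-81.0, np.float64(6.1)), (-80.6, np.float64(5.9)), (-79.6, np.float64(5.6)), (-78.6, np.float64(6.0)), (-78.2, np.float64(6.2)), (-77.8, np.float64(6.2)), (-77.4, np.float64(6.6)), (-77.0, np.float64(6.6)), (-76.6, np.float64(6.8)), (-76.2, np.float64(6.3)), (-75.8, np.float64(6.7)), (-75.4, np.float64(6.2)), (-75.0, np.float64(6.4)), (-74.6, np.float64(6.2)), (-74.2, np.float64(6.1)), (-73.8, np.float64(5.9)), (-72.8, np.float64(6.0)), (-71.8, np.float64(6.4)), (-71.4, np.float64(6.3)), (-71.0, np.float64(6.5)), (-70.6, np.float64(6.1)), (-70.2, np.float64(6.5)), (-69.8, np.float64(6.3)), (-69.4, np.float64(6.4)), (-69.0, np.float64(6.3)), (-68.6, np.float64(6.4)), (-68.2, np.float64(6.4)), (-67.8, np.float64(6.4)), (-67.4, np.float64(6.6)), (-67.0, np.float64(6.2)), (-66.6, np.float64(6.4)), (-66.2, np.float64(6.8)), (-65.8, np.float64(6.9)), (-65.4, np.float64(6.5)), (-65.0, np.float64(6.5)), (-64.6, np.float64(7.0)), (-64.2, np.float64(8.0)), (-63.8, np.float64(9.3)), (-63.6, np.float64(9.9)), (-63.4, np.float64(10.7)), (-63.2, np.float64(10.9)), (-63.0, np.float64(11.3)), (-62.8, np.float64(11.9)), (-62.6, np.float64(12.5)), (-62.4, np.float64(13.2)), (-62.2, np.float64(13.9)), (-62.0, np.float64(14.2)), (-61.8, np.float64(15.3))]
hold 14.7 hold 14.6 hold 15.2 hold 14.8 hold 14.8 hold 15.0 pressed t56.0 tcp [608.  -35.4 139.2] F [-14.   -3.7   7.8] op 0.689 yaw 0.265
```

The stop is found at a tool position of about -64.5 after an 18 mm slide. The reading is 15 N, including 1–2 N of rod friction. I'll bring it to about 17, hold half a second, ease off, let go and back away.

```bash
cat > fin.py <<'E'
from h import *
hx=np.array([np.cos(HK[2]),np.sin(HK[2]),0])
def Fa(n=4):
    f=[]
    for _ in range(n): bot.dwell(.015); f.append(-bot.get_state()['contact_force']@hx)
    return np.mean(f)
z=139.2; x=-61.8
while Fa()<16.6 and x<-60.5:
    x+=.2; bot.movel([*loc(HK,(x,-.15)),z],max_speed=12)
for _ in range(4): bot.dwell(.1); print('hold %.1f'%Fa(2))
for x in(x-1.2,x-2.4): 
    bot.movel([*loc(HK,(x,-.15)),z],max_speed=12); print('ease',x,Fa())
bot.grip(.95); bot.dwell(.1); s=st('open')
bot.movel([*loc(HK,(-165,0)),s['tcp_pos'][2]],max_speed=170); st('away')
im=profile(-85,-15,191.5); profile(-85,-15,191.5,-12)
cv2.imwrite('pics/m12.png',cv2.resize(im[0:200,156:356],(600,600),interpolation=cv2.INTER_CUBIC))
E
python3 fin.py
```

```text
hold 17.5
hold 17.0
hold 17.3
hold 17.2
ease -62.19999999999999 13.574581073455906
ease -63.399999999999984 10.386728653655613
open t58.9 tcp [611.3 -34.6 139.3] F [-0.5  0.1 -0.1] op 0.952 yaw 0.266
away t59.7 tcp [513.9 -61.4 139.7] F [ 0.1 -0.3 -0.2] op 0.955 yaw 0.266
-85:158 -84:153 -83:157 -82:156 -81:121 -80:106 -79:107 -78:106 -77:145 -76:235 -75:234 -74:234 -73:234 -72:234 -71:234 -70:234 -69:234 -68:234 -67:234 -66:234 -65:235 -64:234 -63:234 -62:234 -61:234 -60:234 -59:234 -58:234 -57:233 -56:234 -55:234 -54:233 -53:233 -52:233 -51:232 -50:232 -49:232 -48:232 -47:232 -46:232 -45:231 -44:231 -43:0 -42:0 -41:0 -40:0 -39:0 -38:0 -37:0 -36:0 -35:0 -34:0 -33:0 -32:0 -31:0 -30:0 -29:0 -28:0 -27:0 -26:0 -25:0 -24:0 -23:0 -22:0 -21:0 -20:0 -19:0 -18:0 -17:0 -16:0
-85:85 -84:83 -83:86 -82:100 -81:112 -80:107 -79:106 -78:105 -77:137 -76:227 -75:231 -74:230 -73:230 -72:231 -71:231 -70:231 -69:230 -68:231 -67:231 -66:231 -65:231 -64:231 -63:231 -62:230 -61:231 -60:231 -59:230 -58:230 -57:231 -56:230 -55:230 -54:230 -53:230 -52:230 -51:230 -50:230 -49:230 -48:230 -47:230 -46:230 -45:230 -44:229 -43:0 -42:0 -41:0 -40:0 -39:0 -38:0 -37:0 -36:0 -35:0 -34:0 -33:0 -32:0 -31:0 -30:0 -29:0 -28:0 -27:0 -26:0 -25:0 -24:0 -23:0 -22:0 -21:0 -20:0 -19:0 -18:0 -17:0 -16:0
```

View pics/m12.png

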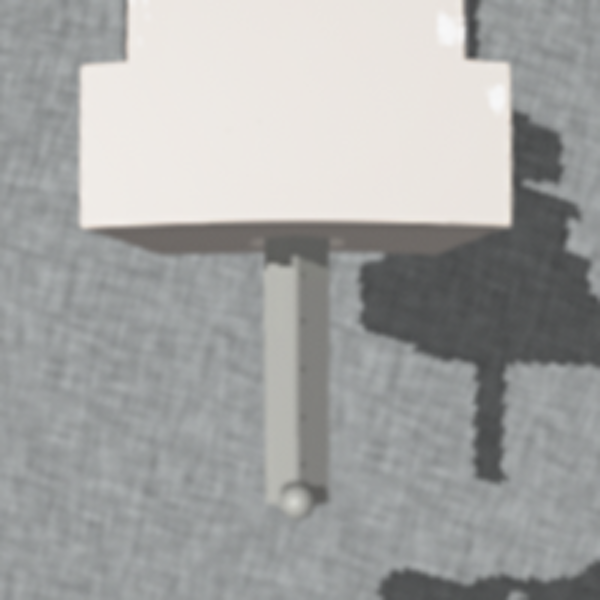

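The stack hangs square and the robot is clear. One last numeric check of the gaps from above.

Run:
```python
from h import *
p=bot.get_state()['tcp_pos']; bot.movel([p[0],p[1],225],max_speed=250)
bot.movel([*loc(HK,(-90,0)),225],max_speed=200); st()
for z in(191.7,186.2,181): print(z); im=profile(-82,-14,z,14)
cv2.imwrite('pics/end.png',im)
```

```text
t60.8 tcp [583.9 -41.2 223.1] F [0.1 0.5 0.6] op 0.950 yaw 0.266
191.7
-82:152 -81:154 -80:156 -79:155 -78:159 -77:196 -76:225 -75:226 -74:226 -73:226 -72:227 -71:227 -70:227 -69:227 -68:227 -67:227 -66:227 -65:227 -64:226 -63:227 -62:227 -61:227 -60:227 -59:227 -58:227 -57:227 -56:228 -55:227 -54:226 -53:212 -52:209 -51:226 -50:228 -49:228 -48:228 -47:228 -46:228 -45:228 -44:228 -43:228 -42:228 -41:228 -40:229 -39:227 -38:218 -37:220 -36:228 -35:229 -34:229 -33:229 -32:230 -31:230 -30:230 -29:229 -28:229 -27:230 -26:232 -25:221 -24:151 -23:62 -22:44 -21:50 -20:48 -19:46 -18:76 -17:96 -16:96 -15:97
186.2
-82:156 -81:155 -80:152 -79:171 -78:214 -77:226 -76:226 -75:226 -74:227 -73:227 -72:227 -71:227 -70:227 -69:227 -68:227 -67:227 -66:227 -65:227 -64:227 -63:227 -62:227 -61:227 -60:227 -59:227 -58:227 -57:227 -56:228 -55:227 -54:211 -53:216 -52:227 -51:228 -50:228 -49:228 -48:228 -47:228 -46:228 -45:228 -44:228 -43:229 -42:229 -41:229 -40:227 -39:219 -38:219 -37:227 -36:229 -35:228 -34:229 -33:228 -32:228 -31:229 -30:229 -29:229 -28:230 -27:230 -26:230 -25:217 -24:136 -23:58 -22:45 -21:51 -20:48 -19:55 -18:85 -17:98 -16:96 -15:98
181
-82:151 -81:161 -80:198 -79:223 -78:226 -77:226 -76:227 -75:227 -74:227 -73:227 -72:227 -71:227 -70:227 -69:227 -68:226 -67:227 -66:227 -65:227 -64:226 -63:227 -62:227 -61:227 -60:227 -59:227 -58:227 -57:228 -56:227 -55:213 -54:210 -53:225 -52:228 -51:228 -50:228 -49:228 -48:228 -47:228 -46:228 -45:228 -44:228 -43:229 -42:229 -41:229 -40:223 -39:218 -38:226 -37:229 -36:229 -35:229 -34:229 -33:229 -32:229 -31:229 -30:230 -29:230 -28:230 -27:231 -26:230 -25:199 -24:117 -23:50 -22:47 -21:52 -20:49 -19:57 -18:87 -17:97 -16:97 -15:97
```

Front face is at -77 and the rims at -53, -39 and -25. The plate face is right behind at about -24. All spacings are 14 mm with no visible gaps.

```bash
python3 -c "
from bench import bot
bot.sign_off(); print(bot.get_state()['t'])"
```

```text
the job is handed in; nothing more can be done
the job is handed in; nothing more can be done
```

The three formers hang nested on the rod, small, medium then large, and the stack is pressed back against the plate at its stop. I handed the job in at about 61 s of the 72 s allowed; no verdict was reported.

- **Pressing home:** the plate slid about 18 mm and then met the stop. I held it at a measured 17.0–17.5 N for about half a second. That reading includes roughly 1–2 N of rod friction, so the plate saw about 16 N. I eased off to about 10 N before letting go.
- **Nesting problem:** the first push of the medium only shoved the small along the rod, because the small had tilted and the rims caught. I drew the medium back and inserted it held level. The large went on the same way first time.
- **Last checks:** in the final picture, the large's front face is 77 mm from the hook's origin. The three rims are at 53, 39 and 25 mm, exactly 14 mm apart. The plate face is about 24 mm from the origin, under the 36 mm limit, with no visible gap. The robot touched nothing, with forces near zero.
- **Disagreement:** the slide distance alone put the plate at about 22.5 mm from the hook's origin, against about 24 mm in that picture. That is within camera error.
- **Not checked:** I did not re-measure the other things on the bench at the end; nothing was meant to touch them.

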